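Pin back the sprung clamp arm on the router bed

ROBOT

A 6-joint arm with a two-finger parallel gripper is mounted at the origin on the work surface. World frame = base frame: x ahead of the robot, y to its left, z up, the work surface at z = 0. Lengths are in m, angles in rad, forces in N, time in s.
With the tool pointing down it reaches from about 0.425 to 0.95 m from the base axis. Payload 3.5 kg.
Tool frame: the origin (TCP) lies at the very end of the fingers, on their centre line; the grasp point (between the pads) lies 19 mm behind it; z points along the fingers, y is the line along which they close (so a half turn about z gives the same grasp; the last joint's range is limited). The gripper opens to 85 mm and grips with 20 to 120 N. Pads are 22 mm wide; open, the fingers measure 114 mm over their backs; the gripper's body (76 mm by 85 mm) begins 54 mm behind the grasp point. The pads swing forward as they close: fully open they stand 13 mm farther back than shut.
Start: joints at [-1.444, 0.286, 1.577, -0, 1.279, -0.15], TCP at [0.184, -0.649, 0.208] pointing down, gripper open.
Joint ranges: [-2.77, 2.77], [-0.9, 2.22], [0.21, 2.48], [-1.53, 4.67], [0.24, 2.81], [-2.84, 2.84]. Speed limits (rad/s): [2.79, 2.79, 3.14, 3.14, 3.14, 3.14].

INTERFACE

Orientations are given as a unit quaternion [w, x, y, z].
In Python, from cell import r gives the robot as it stands. The module is installed in compiled form; this text tells all that it offers.
- The arm moves only by the tool move_arm, never from a script. Its argument "increments" is a list of rows, each a list of 5 numbers: the closure, from -1 (fully open) to 1 (shut), then the shift along the tool's x, y, z in mm, then the turn about the tool's z in degrees. In form: [[hand, dx, dy, dz, roll], ...]. A call has exactly 5 rows; each row shifts and turns the commanded pose from where the row before left it, along the tool's axes as they then stand; what a row does not reach is not made up. A row lasts 1/10 s, in which the tool goes at most 50 mm and 8.59 degrees, less where a joint would pass 70% of its speed; a pose out of reach is approached as far as the arm can. A call is refused whole if a number of a shift passes 50 or a number of a turn 8.59, either way. A call with a gripper value outside its range is refused whole. The fingers move at their own pace and stop on an object; the grip force is fixed at half the most. Time passes only in rows, so rows that do not move let the fingers close, or fill a call up. It gives the time, the measured TCP pose, the force, the opening and the grip force at its end, in the units of the state.
- r.sense(): the state, without advancing time (a new reading comes with each control period).
- r.grab_frame(name): name is "side" or "top"; returns a dict with "image" (384x512x3 uint8, red, green, blue), "mtx" (3x3 intrinsics, pixels), "dist" ([k1, k2, p1, p2, k3] as OpenCV has them; the pictures are not rectified), "R" (3x3) and "t" (3): a world point X has camera coordinates R X + t. Camera axes: x right, y down, z forward; pixel columns grow to the right and rows downward; lengths in m; the calibration is good to about 2 mm. A picture is of the moment at which its call begins. There is no depth.
- r.finish_job(): hands the job in; it is judged then, once.
Trained networks look in the newest picture that a camera, given by its name, has taken for a name from the list of things; names that differ only in an ending like _2 or _b are one class to them, and where a whole thing is asked for, a point or a joint stands for the part that bears it (a point fixed in the world has none). Each returns a list of dicts, best first, with "confidence" (0 to 1); they miss things now and then, are a little off and sometimes report something else, mostly with a low value. They report only what shows in the picture. A call takes as long as a camera call.
- r.silhouettes(camera, target): "mask" (384x512 bool, what is visible of it) and "rect" ([left, top, right, bottom] in pixels, round what is visible of it).
- r.place_of(camera, target): "uv" ([column, row] in pixels: a listed point, or the origin of a listed thing).
The state is a dict: "t": time; "qpos": joint angles; "qvel": joint speeds; "tau": joint torques, N m; "ee_pos": TCP position; "ee_rot": TCP orientation; "ft_force": force on the tool from outside, world axes, zero at the start; "wrist_torque": the same for the moment, N m; "opening": opening from 0.0 (shut) to 1.0 (fully open); "gripper_force": force on a finger pad.
Only numpy, scipy, OpenCV 4.12 (cv2) and the standard library are available. Lean on these libraries where they do the work, as an engineer would, in place of code of your own. Each camera call takes 0.05 s, during which the arm holds its last target. There are 200 camera calls.

TASK

First lift the aluminium offcut out of the yellow clamp arm's way and put it in the blue scrap bin. Then take the red-handled pin from the wooden stand, put its tip into the eye at the end of the sprung yellow arm, swing the arm round against its spring until the eye is over the hole of the green lock block, and push the pin fully home so that the arm stays pinned back. Leave the other two pins, the oil bottle and the tape roll where they are.

Things in the scene. Friction and masses are not known exactly. Their poses are not given: they have to be found in the camera images.
- offcut_mid (a point): Centre of the loose aluminium offcut: a square profile 40 x 40 mm, 110 mm tall, 0.18 kg, standing on end on the fixture's base plate in the middle of the arm's sweep. This point is half-way up (55 mm from either end); z is its long axis, x and y are square to its side faces. The arm sweeps at 51 to 71 mm above the table, so the offcut's upper part stands clear above it.
- bin_in (a point): Centre of the inner floor (5 mm above the table) of the blue open scrap bin, fixed to the table, 180 mm along its x, 140 mm along its y, 60 mm high outside, walls 5 mm. It and the wooden stand may change sides.
- pin_handle (a point): Centre of the red handle of the loose steel locking pin (0.12 kg): a square handle 26 x 26 mm, 55 mm tall, x and y square to its faces, z up the pin. Below it is a round steel shank 16 mm in diameter, 63 mm long, with a tapered tip (last 6 mm, down to 8 mm across). The tip lies 90.5 mm below this point and the top of the handle 27.5 mm above. The pin stands tip down in any one of the three holes of the stand, 40 mm deep in it.
- pin_tip (a point): The lower end of the red pin, on its axis.
- stand: Pale wooden stand, fixed, 190 (x) x 70 (y) x 50 mm high, origin at the centre of its underside, three holes 19 mm across, 40 mm deep, at x = -60, 0 and +60 mm. It holds the red, blue and black pins, one in each, in any order.
- swing_arm (a joint): Angle (rad) of the yellow sprung arm about its upright pivot: 0 at rest with its rubber roller against the white panel, growing anticlockwise seen from above, stop at 1.6. The eye stands over the lock hole at 1.40. A spring drives it back to 0: about 2 N at the eye at 0, 5 N at 1.4.
- pivot (a point): Point on the upright pivot axis of the arm, 61 mm above the table (half the arm's thickness). The coil and post above the pivot end 97 mm above the table. The fixture's base plate is 220 x 260 x 12 mm, fixed; this point's x and y axes are those of the base plate, and its origin is 70 mm in +x from the plate's centre. The arm at rest points 0.7 rad clockwise (seen from above) of this frame's -x direction, and at 1.4 it points 0.7 rad anticlockwise of -x.
- eye (a point): Centre of the eye at the arm's end, at the level of the arm's top face (71 mm above the table), 140 mm from the pivot axis. The eye is a slot right through the 20 mm thick arm head (52 x 44 mm; underside 51 mm above the table), 30 mm long along the arm (this point's x axis) and 22 mm wide across it; edges chamfered.
- lock (a point): Centre of the mouth of the lock hole in the top of the green lock block (50 x 50 mm, top 47 mm above the table): a round hole 19 mm across with a 3 mm chamfer, 35 mm deep, upright. The hole's centre is 140 mm from the pivot axis. With the pin fully home its tip stands on the bottom, 35 mm below this point, and its handle is 4 mm above the arm. The arm passes 4 mm above the block.
- blue_pin: Bystander: loose pin with a round blue handle 28 mm across, 45 mm tall, same shank as the red pin, in the stand. Origin at its tip.
- black_pin: Bystander: loose pin with a round black handle, otherwise like the blue one. Origin at its tip.
- oil_bottle: Bystander: loose white oil bottle with a red cap, 60 mm across, 150 mm tall, origin at the centre of its underside.
- tape_roll: Bystander: loose roll of yellow tape lying flat, 96 mm across, 50 mm high, origin at the centre of its underside.
- red_pin: The red pin as a whole, origin at its tip (see pin_handle).
- offcut: The offcut as a whole, origin at the centre of its lower end (see offcut_mid).

How it is judged:
On the way, in this order (a step that is already met when the one before it is completed fails the run):
1. the offcut lies in the scrap bin, let go (x of offcut_mid in the frame of bin_in between -0.08 and 0.08 m and y of offcut_mid in the frame of bin_in between -0.06 and 0.06 m and z of offcut_mid in the frame of bin_in below 0.065 m and contact force between the fingers and offcut below 0.1 N), for 0.2 s.
2. the arm has been swung round against its spring (value of joint swing_arm above 1.1 rad), for 0.1 s.
At the end, for the whole second after the job is handed in: The red pin stands in the lock hole with its tip at least 27 mm below the block's top and within 6 mm of the hole's centre, tilted less than 0.2 rad, with the arm held by it between 1.3 and 1.5 rad; the offcut is in the scrap bin; all at rest and let go (all of step 1 and horizontal distance between pin_tip and lock below 0.006 m and z of pin_tip in the frame of lock below -0.027 m and horizontal distance between pin_handle and lock below 0.02 m and angle between pin_handle's own z axis and vertical below 0.2 rad and value of joint swing_arm between 1.3 and 1.5 rad and velocity of joint swing_arm between -0.05 and 0.05 rad/s and linear speed of each of red_pin, offcut below 0.02 m/s); the robot touches nothing.
It fails at once if the blue pin was moved by more than 30 mm (distance of blue_pin from where it was at the start of the episode above 0.03 m).
It fails at once if the black pin was moved by more than 30 mm (distance of black_pin from where it was at the start of the episode above 0.03 m).
It fails at once if the oil bottle was moved by more than 30 mm (distance of oil_bottle from where it was at the start of the episode above 0.03 m).
It fails at once if the tape roll was moved by more than 30 mm (distance of tape_roll from where it was at the start of the episode above 0.03 m).
It also fails if it takes over 72 s, if anything falls off the work surface, if the arm or the gripper's body presses on something with over 40 N, if the wrist force passes 120 N, or if a joint passes its speed limit or range.

## Working session

There is one attempt and no reset: what is moved stays moved. The work goes in short steps, Python scripts to look and compute and a tool call to move; the robot and the scene stay as the last step left them, time stands still between calls to the robot, and variables do not carry over. Pictures are saved under pics/ and viewed, at most 10 in all, crops included, and the job is handed in when it is done.

Besides the shell and the picture viewer there is one more tool, called after "Request:" in YAML: its name, and indented under it one key for each argument. move_arm: Moves the arm, as the interface text tells. Its arguments: {"type":"object","properties":{"increments":{"type":"array"}},"required":["increments"]}

```bash
mkdir -p pics; cat > h.py <<'E'
import numpy as np, cv2
from cell import r
def cam(n):
    f=r.grab_frame(n); return f
def ray(f,uv):
    p=cv2.undistortPoints(np.array([[uv]],float),np.array(f["mtx"]),np.array(f["dist"]))[0,0]
    R=np.array(f["R"]);t=np.array(f["t"])
    return -R.T@t, R.T@np.array([p[0],p[1],1.])
def atz(f,uv,z):
    c,d=ray(f,uv); return c+d*(z-c[2])/d[2]
def tri(fs,uvs):
    A=np.zeros((3,3));b=np.zeros(3)
    for f,u in zip(fs,uvs):
        c,d=ray(f,u);d=d/np.linalg.norm(d);P=np.eye(3)-np.outer(d,d);A+=P;b+=P@c
    return np.linalg.solve(A,b)
def proj(f,X):
    return cv2.projectPoints(np.array(X,float).reshape(-1,3),cv2.Rodrigues(np.array(f["R"]))[0],np.array(f["t"]),np.array(f["mtx"]),np.array(f["dist"]))[0][:,0]
E
python3 - <<'E'
from h import *
fs={n:cam(n) for n in("top","side")}
cv2.imwrite("pics/a.png",cv2.resize(np.vstack([fs[n]["image"][:,:,::-1] for n in fs]),None,fx=.78,fy=.78))
cv2.imwrite("pics/t.png",cv2.resize(fs["top"]["image"][:,:,::-1],None,fx=1.56,fy=1.56))
cv2.imwrite("pics/s.png",cv2.resize(fs["side"]["image"][:,:,::-1],None,fx=1.56,fy=1.56))
for f in fs: print(f,-np.array(fs[f]["R"]).T@fs[f]["t"])
np.set_printoptions(precision=4,suppress=True)
Z=dict(offcut_mid=.067,bin_in=.005,pin_handle=.1005,pin_tip=.01,stand=0,pivot=.061,eye=.071,lock=.047,blue_pin=.01,black_pin=.01,oil_bottle=0,tape_roll=0,offcut=.012)
for n,z in Z.items():
    u={}
    for f in fs:
        d=r.place_of(f,n)
        if d: u[f]=d[0]["uv"]; print(n,f,np.round(d[0]["uv"],1),round(d[0]["confidence"],2),atz(fs[f],d[0]["uv"],z),len(d))
    if len(u)==2: print("   tri",tri([fs[k] for k in u],list(u.values())))
print(r.sense())
E
```

```text
top [0.49730914 0.01025888 0.96425127]
side [0.2685098  0.68538528 0.80582291]
offcut_mid top [257.6 181.9] 0.61 [ 0.5856 -0.0183  0.067 ] 1
offcut_mid side [240.2 199.4] 0.9 [ 0.5868 -0.0074  0.067 ] 1
   tri [ 0.5889 -0.0178  0.0566]
bin_in top [374.  225.8] 0.62 [ 0.4778 -0.3475  0.005 ] 1
bin_in side [314.4 155.7] 0.62 [ 0.4717 -0.3257  0.005 ] 1
   tri [ 0.4776 -0.3565 -0.0193]
pin_handle top [133.6 225.7] 0.74 [0.4657 0.2863 0.1005] 4
pin_handle side [231.3 316.4] 0.94 [0.4662 0.3232 0.1005] 2
   tri [0.4706 0.3013 0.0618]
pin_tip side [236.8 342.6] 0.62 [0.4577 0.3266 0.01  ] 1
stand top [134.1 224.6] 0.73 [0.4651 0.3172 0.    ] 2
stand side [233.9 344.2] 0.88 [0.4643 0.3273 0.    ] 1
   tri [ 0.466   0.3215 -0.0121]
pivot top [253.  143.6] 0.78 [ 0.6869 -0.004   0.061 ] 1
pivot side [199.1 193.6] 0.68 [0.6993 0.0043 0.061 ] 1
   tri [ 0.6947 -0.0014  0.0563]
eye top [228.6 189.4] 0.8 [0.5639 0.0558 0.071 ] 2
eye side [239.1 220.9] 0.97 [0.5588 0.0664 0.071 ] 1
   tri [0.5643 0.0562 0.0587]
lock top [298.6 171.7] 0.94 [ 0.6178 -0.1273  0.047 ] 1
lock side [244.6 176.8] 0.72 [ 
[... 583 characters left out ...]
0.5] 0.77 [0.6688 0.2951 0.    ] 1
   tri [ 0.674   0.2881 -0.0137]
offcut top [253.8 182.9] 0.59 [ 0.588  -0.0097  0.012 ] 1
offcut side [243.1 214.2] 0.57 [ 0.5815 -0.0094  0.012 ] 1
   tri [ 0.5854 -0.0107  0.0096]
{'t': 1.4, 'qpos': array([-1.444 ,  0.2863,  1.5767, -0.    ,  1.2786, -0.15  ]), 'qvel': array([-0.0004,  0.0004, -0.0023,  0.0024,  0.001 ,  0.0012]), 'tau': array([  0.0006, -40.5948, -29.2936,  -0.0001,   0.0006,   0.    ]), 'ee_pos': array([ 0.1845, -0.6493,  0.2079]), 'ee_rot': array([ 0.    ,  0.9904,  0.1379, -0.    ]), 'ft_force': array([ 0.8066,  0.1647, -0.5027]), 'wrist_torque': array([-0.0111, -0.0176,  0.0236]), 'gripper_force': 0.0, 'opening': 0.9950922052348382}
```

View pics/t.png

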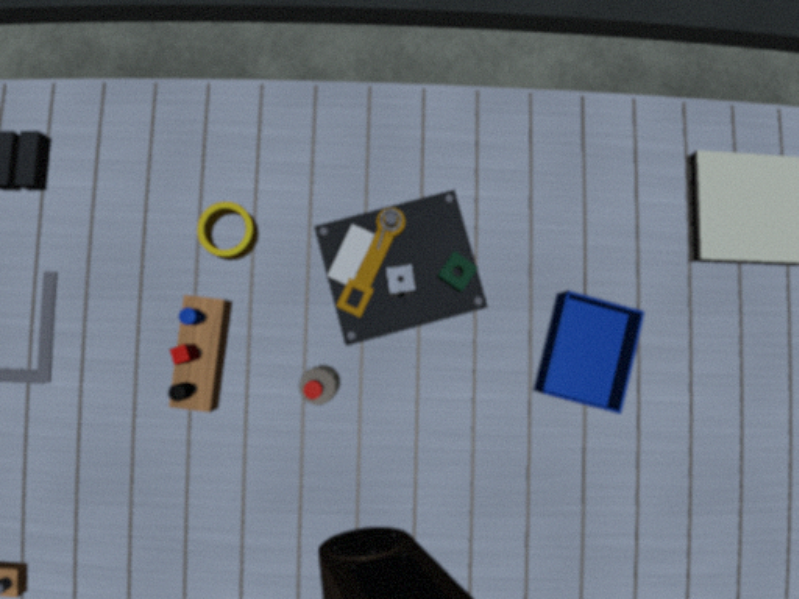

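View pics/s.png

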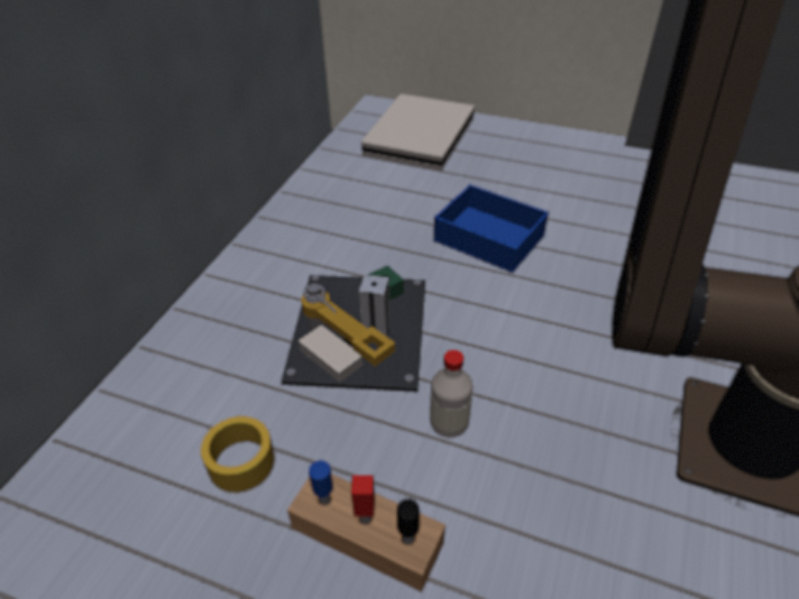

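The top view shows the plate with the offcut at pic (400,278), the lock at (458,269), the eye at (355,297), the red pin in the stand's middle hole at (182,354) and the bin at (588,352). The network's top `pin_handle` was wrong (it gave the stand), so I'm refining from colours and corners.

```bash
cat > m.py <<'E'
from h import *
np.set_printoptions(precision=4,suppress=True)
T=cam("top");S=cam("side")
s=1.56
P=[atz(T,(u/s,v/s),.012)[:2] for u,v in[(316,226),(454,191),(487,305),(347,343)]]
P=np.array(P);print("plate T",P,P.mean(0),[np.linalg.norm(P[i]-P[i-1]) for i in range(4)])
P2=np.array([atz(S,(u/s,v/s),.012)[:2] for u,v in[(283,382),(311,276),(425,280),(417,389)]])
print("plate S",P2,P2.mean(0))
def red(f,box):
    im=f["image"].astype(int);m=(im[...,0]>110)&(im[...,1]<70)&(im[...,2]<80)
    k=np.zeros_like(m);x0,y0,x1,y1=box;k[y0:y1,x0:x1]=1;return m&(k>0)
for f,b in((T,(100,215,135,240)),(S,(220,300,245,335))):
    ys,xs=np.where(red(f,b));print("red",xs.mean(),ys.mean(),len(xs),xs.min(),xs.max(),ys.min(),ys.max())
    f["c"]=(xs.mean(),ys.mean())
print("red tri",tri([T,S],[T["c"],S["c"]]), atz(S,S["c"],.1005),atz(T,T["c"],.118))
for n in["offcut","stand","bin_in","swing_arm","red_pin","lock"]:
  for c,f in(("top",T),("side",S)):
    d=r.silhouettes(c,n)
    if d:
        m=d[0]["mask"].astype(np.uint8);cs=max(cv2.findContours(m,0,2)[0],key=cv2.contourArea)
        print(n,c,round(d[0]["confidence"],2),m.sum(),d[0]["rect"],"minrect",cv2.minAreaRect(cs))
Q=np.array([atz(T,(u/s,v/s),.122)[:2] for u,v in[(386,266),(413,263),(416,291),(389,294)]])
print("off T",Q,Q.mean(0),[np.linalg.norm(Q[i]-Q[i-1]) for i in range(4)])
Q=np.array([atz(T,(u/s,v/s),.06)[:2] for u,v in[(566,291),(643,312),(621,412),(535,391)]])
print("bin T",Q,Q.mean(0),[np.linalg.norm(Q[i]-Q[i-1]) for i in range(4)])
Q=np.array([atz(T,(u/s,v/s),.05)[:2] for u,v in[(184,294),(230,300),(213,411),(168,406)]])
print("stand T",Q,Q.mean(0),[np.linalg.norm(Q[i]-Q[i-1]) for i in range(4)])
a=T["image"][120:230,195:325,::-1];b=S["image"][165:260,170:285,::-1]
a=cv2.resize(a,(760,int(760*110/130)),interpolation=cv2.INTER_CUBIC)[:590]
cv2.imwrite("pics/zt.png",cv2.resize(T["image"][120:220,200:330,::-1],(780,600),interpolation=cv2.INTER_CUBIC))
E
python3 m.py
```

```text
plate T [[ 0.6898  0.1345]
 [ 0.7606 -0.1096]
 [ 0.5575 -0.1711]
 [ 0.4849  0.0731]] [ 0.6232 -0.0183] [np.float64(0.21389972848011413), np.float64(0.254122530383582), np.float64(0.21217915991935016), np.float64(0.25472007736541263)]
plate S [[ 0.6852  0.1413]
 [ 0.7591 -0.1047]
 [ 0.5545 -0.1679]
 [ 0.4808  0.0802]] [ 0.6199 -0.0128]
red 114.8252427184466 226.83495145631068 103 109 120 221 233
red 231.6604938271605 310.5740740740741 162 225 238 305 316
red tri [0.463  0.3244 0.1247] [0.4704 0.3117 0.1005] [0.4622 0.3267 0.118 ]
offcut top 0.79 308 [247.1, 171.1, 266.3, 194.1] minrect ((256.0399475097656, 180.77999877929688), (18.80904197692871, 17.111984252929688), 81.8698959350586)
offcut side 0.78 639 [233.0, 175.3, 249.6, 215.9] minrect ((239.5, 195.0), (38.0, 19.0), 90.0)
stand top 0.71 1818 [112.4, 190.1, 146.9, 264.0] minrect ((127.89537811279297, 226.67263793945312), (32.62980270385742, 73.47195434570312), 8.841814994812012)
stand side 0.6 3407 [185.5, 307.0, 285.7, 375.6] minrect ((234.5604705810547, 337.1697082519531), (100.08020782470703, 45.11717987060547), 25.37774658203
[... 1206 characters left out ...]
34497)
off T [[ 0.6074  0.0088]
 [ 0.6132 -0.0332]
 [ 0.5695 -0.0388]
 [ 0.5637  0.003 ]] [ 0.5885 -0.015 ] [np.float64(0.044014574387768964), np.float64(0.04240952176549474), np.float64(0.044088834411477845), np.float64(0.0422373526911438)]
bin T [[ 0.5816 -0.2967]
 [ 0.5492 -0.4317]
 [ 0.3797 -0.3928]
 [ 0.413  -0.2447]] [ 0.4809 -0.3415] [np.float64(0.17647140359921779), np.float64(0.13886588984048542), np.float64(0.1739269251558191), np.float64(0.15178348138623265)]
stand T [[0.5603 0.3489]
 [0.5522 0.2699]
 [0.3663 0.2906]
 [0.372  0.3671]] [0.4627 0.3192] [np.float64(0.18919090507084996), np.float64(0.07939340255490053), np.float64(0.18708773035025908), np.float64(0.07668043515559808)]
```

View pics/zt.png

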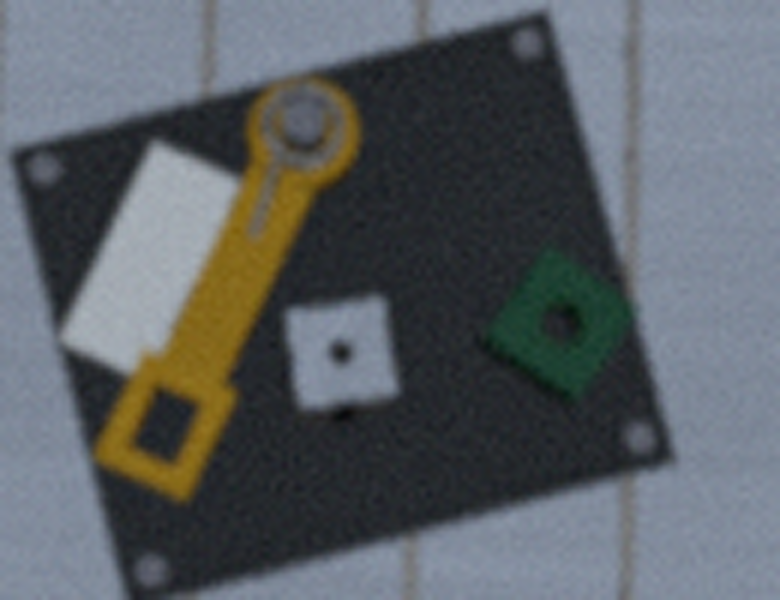

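The zoom confirms it: eye hole at (228,191), lock hole at (294,173.5) and offcut top at (257,179) in full-image pixels. I'll move above the offcut first.

```bash
cat >> h.py <<'E'
np.set_printoptions(precision=4,suppress=True)
def delta(target,yaw=None,s=None):
    s=s or r.sense();w,x,y,z=s["ee_rot"]
    from scipy.spatial.transform import Rotation as Ro
    M=Ro.from_quat([x,y,z,w]).as_matrix();a=np.arctan2(M[1,0],M[0,0])
    roll=0 if yaw is None else np.degrees(a-yaw)
    if yaw is not None:a=yaw
    d=np.array(target)-s["ee_pos"];ex=np.array([np.cos(a),np.sin(a)]);ey=np.array([np.sin(a),-np.cos(a)])
    print("roll",round(roll,2),"dxyz mm",np.round(1000*np.array([d[:2]@ex,d[:2]@ey,-d[2]]),1),"now",s["ee_pos"],"yaw",a,"t",s["t"],"F",s["ft_force"],"open",s["opening"],s["gripper_force"])
E
python3 - <<'E'
from h import *
T=cam("top");print("lock",atz(T,(293.8,173.5),.047),"eye",atz(T,(227.8,190.7),.071),"pivot post",atz(T,(200+303/6,120+120/6),.097))
delta([.587,-.012,.2],.135)
E
```

```text
lock [ 0.6126 -0.1146  0.047 ] eye [0.5605 0.0577 0.071 ] pivot post [0.6884 0.0031 0.097 ]
roll 8.12 dxyz mm [ 484.6 -577.3    7.9] now [ 0.1845 -0.6493  0.2079] yaw 0.135 t 2.15 F [-0.713   0.501   0.2794] open 0.9967200693765329 0.0
```

Request:
move_arm:
  increments:
    - [-1, 0, 0, 0, 8.1]
    - [-1, 25.5, -30.4, 0.4, 0]
    - [-1, 25.5, -30.4, 0.4, 0]
    - [-1, 25.5, -30.4, 0.4, 0]
    - [-1, 25.5, -30.4, 0.4, 0]

```text
t: 2.65
ee_pos: [0.2697, -0.5138, 0.2064]
ee_rot: [0.0, 0.998, 0.067, 0.0]
ft_force: [-0.1, 0.2, 0.0]
opening: 1.0
gripper_force: 0.0
```

Request:
move_arm:
  increments:
    - [-1, 25.5, -30.4, 0.4, 0]
    - [-1, 25.5, -30.4, 0.4, 0]
    - [-1, 25.5, -30.4, 0.4, 0]
    - [-1, 25.5, -30.4, 0.4, 0]
    - [-1, 25.5, -30.4, 0.4, 0]

```text
t: 3.15
ee_pos: [0.3756, -0.3458, 0.2046]
ee_rot: [0.0, 0.998, 0.068, 0.0]
ft_force: [0.5, 0.2, -0.5]
opening: 1.0
gripper_force: 0.0
```

Request:
move_arm:
  increments:
    - [-1, 25.5, -30.4, 0.4, 0]
    - [-1, 25.5, -30.4, 0.4, 0]
    - [-1, 25.5, -30.4, 0.4, 0]
    - [-1, 25.5, -30.4, 0.4, 0]
    - [-1, 25.5, -30.4, 0.4, 0]

```text
t: 3.65
ee_pos: [0.4815, -0.178, 0.2027]
ee_rot: [0.0, 0.998, 0.068, 0.0]
ft_force: [0.8, 0.2, 0.0]
opening: 0.998
gripper_force: 0.0
```

Request:
move_arm:
  increments:
    - [-1, 25.5, -30.4, 0.4, 0]
    - [-1, 25.5, -30.4, 0.4, 0]
    - [-1, 25.5, -30.4, 0.4, 0]
    - [-1, 25.5, -30.4, 0.4, 0]
    - [-1, 25.5, -30.4, 0.4, 0]

```text
t: 4.15
ee_pos: [0.5873, -0.01, 0.2006]
ee_rot: [0.0, 0.998, 0.068, 0.0]
ft_force: [0.4, -0.1, 0.1]
opening: 1.002
gripper_force: 0.0
```

```bash
python3 - <<'E'
from h import *
delta([.587,-.012,.2],.135)
S=cam("side")
cv2.imwrite("pics/s2.png",cv2.resize(S["image"][60:260,130:400,::-1],(780,578),interpolation=cv2.INTER_CUBIC))
E
```

```text
roll 0.04 dxyz mm [-0.6  1.9  0.6] now [ 0.5873 -0.01    0.2006] yaw 0.135 t 4.15 F [ 0.4295 -0.0828  0.139 ] open 1.001581311524797 0.0
```

View pics/s2.png

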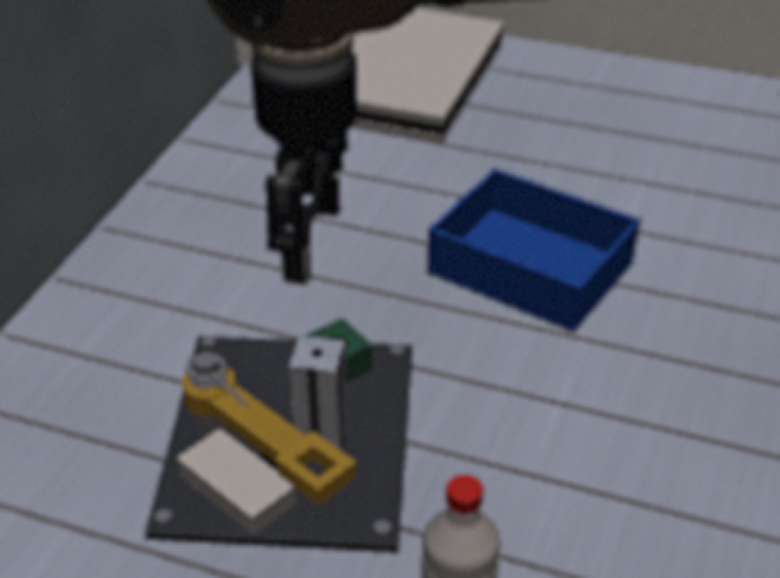

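The side view shows the gripper squarely above the offcut (offcut top at pic (318,352), fingertips at (297,278)). Descending to grip.

Request:
move_arm:
  increments:
    - [-1, 0, 1, 35, 0]
    - [-1, 0, 0, 35, 0]
    - [-1, 0, 0, 30, 0]
    - [-1, 0, 0, 15, 0]
    - [-1, 0, 0, 0, 0]

```text
t: 4.7
ee_pos: [0.5848, -0.0123, 0.0828]
ee_rot: [-0.001, 0.998, 0.068, -0.003]
ft_force: [0.1, 1.3, 0.1]
opening: 1.003
gripper_force: 0.0
```

Request:
move_arm:
  increments:
    - [0.3, 0, 0, 0, 0]
    - [1, 0, 0, 0, 0]
    - [1, 0, 0, 0, 0]
    - [1, 0, 0, 0, 0]
    - [1, 0, 0, 0, 0]

```text
t: 5.2
ee_pos: [0.5885, -0.0128, 0.0878]
ee_rot: [0.001, 0.998, 0.068, 0.002]
ft_force: [0.3, 0.4, 6.2]
opening: 0.451
gripper_force: 60.8
```

Request:
move_arm:
  increments:
    - [1, 0, 0, 0, 0]
    - [1, 0, 0, 0, 0]
    - [1, 0, 0, 0, 0]
    - [1, 0, 0, -10, 0]
    - [1, 0, 0, -20, 0]

```text
t: 5.7
ee_pos: [0.5842, -0.0121, 0.1132]
ee_rot: [-0.001, 0.998, 0.068, -0.003]
ft_force: [0.6, -0.3, -2.9]
opening: 0.441
gripper_force: 60.2
```

Request:
move_arm:
  increments:
    - [1, 0, 0, -25, 0]
    - [1, 0, 0, -35, 0]
    - [1, 0, 0, -25, 0]
    - [1, 0, 0, 0, 0]
    - [1, 0, 0, 0, 0]

```text
t: 6.2
ee_pos: [0.5861, -0.0125, 0.1996]
ee_rot: [-0.0, 0.998, 0.068, -0.0]
ft_force: [-0.0, -0.4, -2.7]
opening: 0.447
gripper_force: 60.3
```

```bash
python3 - <<'E'
from h import *
delta([.479,-.338,.2],.135)
E
```

```text
roll 0.02 dxyz mm [-149.9  308.1   -0.4] now [ 0.5861 -0.0125  0.1996] yaw 0.135 t 6.2 F [-0.0251 -0.4405 -2.6834] open 0.4474513617765871 60.305821895599365
```

Request:
move_arm:
  increments:
    - [1, -9, 18.5, 0, 0]
    - [1, -18, 37, 0, 0]
    - [1, -18, 37, 0, 0]
    - [1, -18, 37, 0, 0]
    - [1, -18, 37, 0, 0]

```text
t: 6.7
ee_pos: [0.5266, -0.1888, 0.1968]
ee_rot: [-0.002, 0.998, 0.068, -0.002]
ft_force: [-0.1, -0.3, -1.5]
opening: 0.45
gripper_force: 60.4
```

Request:
move_arm:
  increments:
    - [1, -18, 37, 0, 0]
    - [1, -18, 37, 0, 0]
    - [1, -18, 37, 0, 0]
    - [1, -15, 30.5, 0, 0]
    - [1, 0, 0, 0, 0]

```text
t: 7.2
ee_pos: [0.4768, -0.3406, 0.1969]
ee_rot: [-0.001, 0.998, 0.065, -0.002]
ft_force: [0.3, 0.8, -1.3]
opening: 0.449
gripper_force: 60.6
```

Request:
move_arm:
  increments:
    - [1, 0, 0, 30, 0]
    - [1, 0, 0, 40, 0]
    - [1, 0, 0, 25, 0]
    - [1, 0, 0, 15, 0]
    - [1, 0, 0, 0, 0]

```text
t: 7.7
ee_pos: [0.4776, -0.3352, 0.0859]
ee_rot: [-0.003, 0.998, 0.068, -0.003]
ft_force: [-0.5, 0.7, -2.2]
opening: 0.448
gripper_force: 60.6
```

```bash
python3 - <<'E'
from h import *
delta([.479,-.338,.08],.135)
S=cam("side")
cv2.imwrite("pics/s3.png",cv2.resize(S["image"][60:260,130:400,::-1],(780,578),interpolation=cv2.INTER_CUBIC))
E
```

```text
roll 0.05 dxyz mm [1.  2.9 5.9] now [ 0.4776 -0.3352  0.0859] yaw 0.135 t 7.7 F [-0.4602  0.7186 -2.2037] open 0.4475084954772628 60.57797312736511
```

View pics/s3.png

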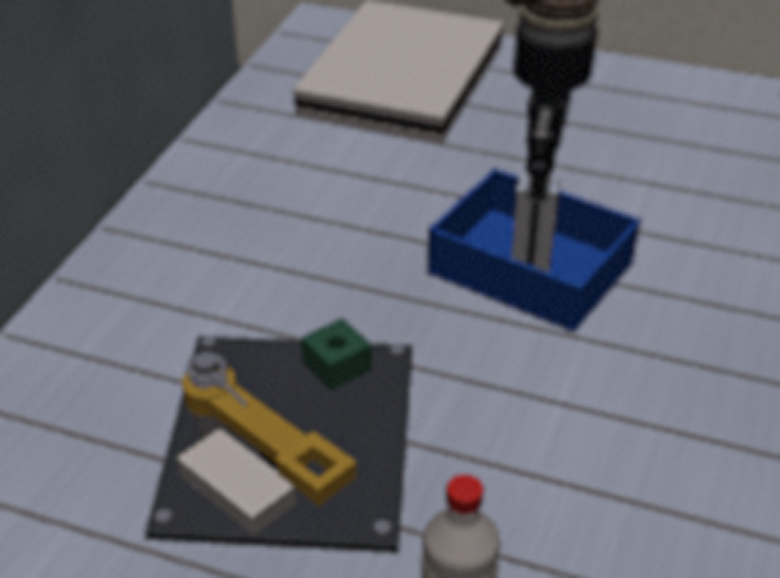

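The offcut hangs upright inside the bin (pic (535,230)). I'll lower it a little, release and rise.

Request:
move_arm:
  increments:
    - [1, 0, 0, 4, 0]
    - [1, 0, 0, 2, 0]
    - [-0.2, 0, 0, 0, 0]
    - [-1, 0, 0, 0, 0]
    - [-1, 0, 0, 0, 0]

```text
t: 8.25
ee_pos: [0.4802, -0.3385, 0.0854]
ee_rot: [0.001, 0.998, 0.068, 0.001]
ft_force: [-0.4, -0.0, -0.1]
opening: 0.913
gripper_force: 0.0
```

Request:
move_arm:
  increments:
    - [-1, 0, 0, 0, 0]
    - [-1, 0, 0, 0, 0]
    - [-1, 0, 0, -30, 0]
    - [-1, 0, 0, -50, 0]
    - [-1, 0, 0, -50, 0]

```text
t: 8.75
ee_pos: [0.479, -0.3374, 0.2147]
ee_rot: [-0.001, 0.998, 0.068, -0.001]
ft_force: [-0.1, -1.0, 0.4]
opening: 1.003
gripper_force: 0.0
```

```bash
python3 - <<'E'
from h import *
T=cam("top");S=cam("side")
for f,n in((T,"top"),(S,"side")):
    d=r.place_of(n,"offcut_mid")
    if d: print(n,d[0]["uv"],d[0]["confidence"],atz(f,d[0]["uv"],.06))
# red handle, both views: top face / faces; stand yaw
def red(f,box,thr=(110,70,80)):
    im=f["image"].astype(int);m=(im[...,0]>thr[0])&(im[...,1]<thr[1])&(im[...,2]<thr[2])
    k=np.zeros(m.shape,bool);x0,y0,x1,y1=box;k[y0:y1,x0:x1]=1;return (m&k).astype(np.uint8)
a=cv2.resize(T["image"][185:270,95:165,::-1],(494,600),interpolation=cv2.INTER_CUBIC)
b=cv2.resize(S["image"][285:385,180:290,::-1],(300,273),interpolation=cv2.INTER_CUBIC)
o=np.zeros((600,800,3),np.uint8);o[:,:494]=a;o[:273,500:]=b
cv2.imwrite("pics/stand.png",o)
delta([.466,.322,.25],.135)
E
```

```text
top [377.8, 225.7] 0.91 [ 0.4794 -0.3373  0.06  ]
side [312.8, 138.3] 0.73 [ 0.4848 -0.337   0.06  ]
roll 0.03 dxyz mm [  74.7 -656.7  -33.4] now [ 0.4804 -0.3387  0.2166] yaw 0.135 t 8.95 F [-0.018  -0.2231 -0.8788] open 1.003346949445833 0.0
```

View pics/stand.png

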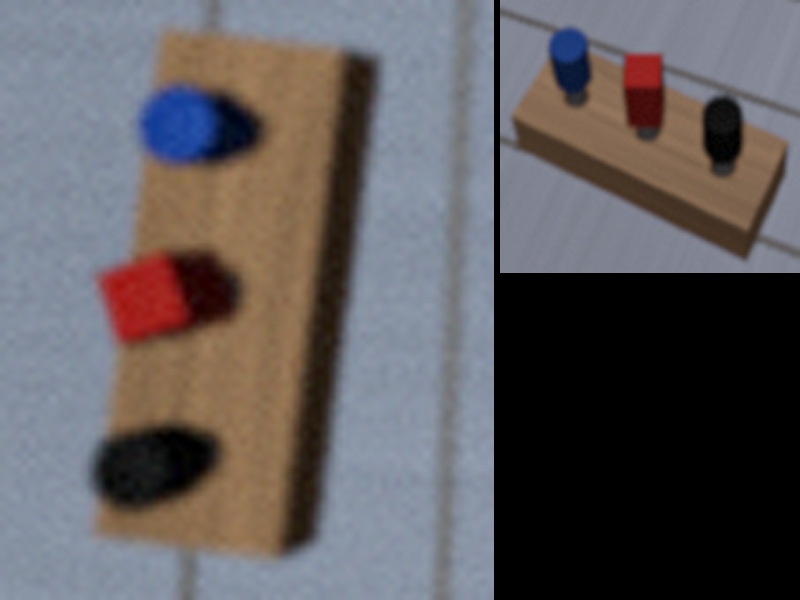

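The pictures agree that the offcut stands in the bin. The stand crop shows the red handle's top face with corners (100,275), (168,253), (193,323), (124,343), turned about 18° from the image axes.

```bash
python3 - <<'E'
from h import *
T=cam("top");S=cam("side")
k=494/70
A=np.array([atz(T,(95+u/k,185+v/k),.128)[:2] for u,v in[(100,275),(168,253),(193,323),(124,343)]])
k=300/110
B=np.array([atz(S,(180+(u-500)/k,285+v/k),.128)[:2] for u,v in[(626,55),(662,57),(664,85),(625,84)]])
for Q in(A,B):
    d=[Q[(i+1)%4]-Q[i] for i in range(4)];print(Q.mean(0),[np.linalg.norm(e) for e in d],[np.degrees(np.arctan2(e[1],e[0]))%90 for e in d])
delta([.464,.326,.22],np.radians(18))
E
```

```text
[0.4616 0.3207] [np.float64(0.024502190108954096), np.float64(0.025320535188577662), np.float64(0.02459391527024798), np.float64(0.0245811886935561)] [np.float64(19.42982810615338), np.float64(22.572029652380365), np.float64(17.71478803401152), np.float64(22.478235082422195)]
[0.4603 0.3257] [np.float64(0.024662297729385822), np.float64(0.021115277563434957), np.float64(0.02608049149640862), np.float64(0.021833723475721857)] [np.float64(17.07870788814907), np.float64(26.293391835535886), np.float64(19.058694640220402), np.float64(22.278202370451126)]
roll -10.24 dxyz mm [ 190.7 -635.5   -7.3] now [ 0.479  -0.3373  0.2127] yaw 0.3141592653589793 t 9.05 F [ 0.2511 -0.4337 -0.876 ] open 0.9956896462546415 0.0
```

Request:
move_arm:
  increments:
    - [-0.3, 0, 0, -6, -6.1]
    - [-0.3, 0, 0, 0, -6.1]
    - [-0.3, 8, -24, 0, 0]
    - [-0.3, 15.4, -46.3, 0, 0]
    - [-0.3, 15.4, -46.3, 0, 0]

```text
t: 9.55
ee_pos: [0.4749, -0.2136, 0.2173]
ee_rot: [-0.002, 0.985, 0.172, -0.002]
ft_force: [0.3, 0.5, 0.3]
opening: 0.649
gripper_force: 0.0
```

Request:
move_arm:
  increments:
    - [-0.3, 15.4, -46.3, 0, 0]
    - [-0.3, 15.4, -46.3, 0, 0]
    - [-0.3, 15.4, -46.3, 0, 0]
    - [-0.3, 15.4, -46.3, 0, 0]
    - [-0.3, 15.4, -46.3, 0, 0]

```text
t: 10.05
ee_pos: [0.468, 0.0308, 0.2179]
ee_rot: [-0.001, 0.985, 0.173, -0.002]
ft_force: [0.5, 0.6, -0.4]
opening: 0.653
gripper_force: 0.0
```

Request:
move_arm:
  increments:
    - [-0.3, 15.4, -46.3, 0, 0]
    - [-0.3, 15.4, -46.3, 0, 0]
    - [-0.3, 15.4, -46.3, 0, 0]
    - [-0.3, 15.4, -46.3, 0, 0]
    - [-0.3, 15.4, -46.3, 0, 0]

```text
t: 10.55
ee_pos: [0.4613, 0.2742, 0.2177]
ee_rot: [0.0, 0.985, 0.173, -0.002]
ft_force: [1.2, 0.0, 0.5]
opening: 0.649
gripper_force: 0.0
```

Request:
move_arm:
  increments:
    - [-0.3, 9, -27, 0, 0]
    - [-0.3, 5, -14, 0, 0]
    - [-0.3, 2.3, -6.5, 0, 0]
    - [-0.3, 0, 0, 0, 0]
    - [-0.3, 0, 0, 0, 0]

```text
t: 11.05
ee_pos: [0.4623, 0.3216, 0.2198]
ee_rot: [0.0, 0.985, 0.173, -0.0]
ft_force: [0.0, 0.1, 0.0]
opening: 0.654
gripper_force: 0.0
```

```bash
python3 - <<'E'
from h import *
delta([.461,.3235,.22],np.radians(20))
S=cam("side");T=cam("top")
o=np.zeros((600,800,3),np.uint8);o[:,:400]=cv2.resize(S["image"][235:385,185:285,::-1],(400,600),interpolation=cv2.INTER_CUBIC)
o[:,400:]=cv2.resize(T["image"][185:275,75:135,::-1],(400,600),interpolation=cv2.INTER_CUBIC)
cv2.imwrite("pics/s4.png",o)
E
```

```text
roll -0.11 dxyz mm [-0.5 -2.2 -0.2] now [0.4623 0.3216 0.2198] yaw 0.3490658503988659 t 11.05 F [0.0204 0.1362 0.0047] open 0.6538016087695914 0.0
```

View pics/s4.png

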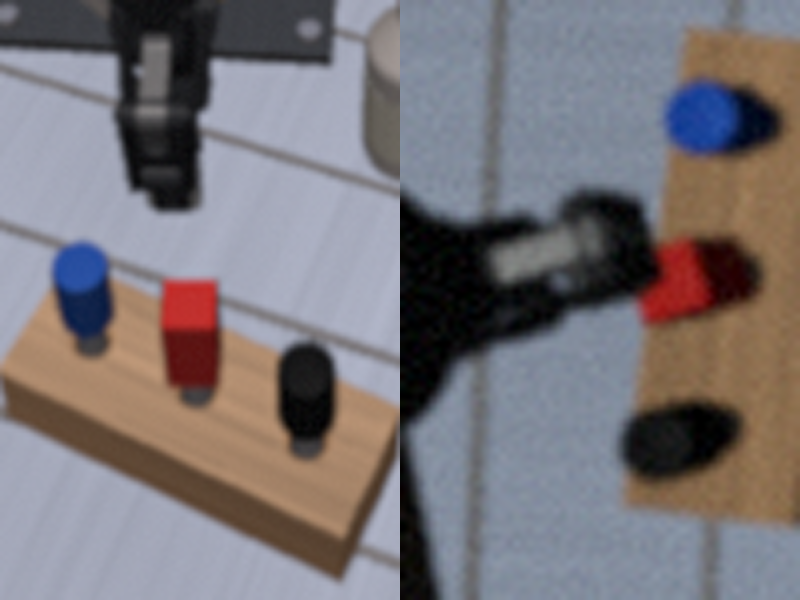

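The fingers straddle the red handle (side pic (190,300)) and clear both neighbours. Descending.

Request:
move_arm:
  increments:
    - [-0.3, -0.5, -2, 35, 0]
    - [-0.3, 0, 0, 40, 0]
    - [-0.3, 0, 0, 30, 0]
    - [-0.3, 0, 0, 20, 0]
    - [-0.3, 0, 0, 10, 0]

```text
t: 11.65
ee_pos: [0.4599, 0.3229, 0.083]
ee_rot: [0.001, 0.985, 0.173, -0.002]
ft_force: [-0.5, 0.3, -0.2]
opening: 0.648
gripper_force: 0.0
```

Request:
move_arm:
  increments:
    - [-0.3, 0, 0, 0, 0]
    - [1, 0, 0, 0, 0]
    - [1, 0, 0, 0, 0]
    - [1, 0, 0, 0, 0]
    - [1, 0, 0, 0, 0]

```text
t: 12.15
ee_pos: [0.4624, 0.3252, 0.0875]
ee_rot: [-0.0, 0.985, 0.173, 0.002]
ft_force: [0.4, -0.1, 6.1]
opening: 0.288
gripper_force: 61.9
```

```bash
python3 - <<'E'
from h import *
delta([.461,.3235,.085],np.radians(20)); print(r.sense()["wrist_torque"])
E
```

```text
roll -0.03 dxyz mm [-1.9  1.1  2.5] now [0.4624 0.3252 0.0875] yaw 0.3490658503988659 t 12.15 F [ 0.4122 -0.1311  6.0505] open 0.28822402326776736 61.89948320388794
[-0.1112 -0.0401 -0.0176]
```

Request:
move_arm:
  increments:
    - [1, 0, 0, -10, 0]
    - [1, 0, 0, -20, 0]
    - [1, 0, 0, -30, 0]
    - [1, 0, 0, -40, 0]
    - [1, 0, 0, -15, 0]

```text
t: 12.65
ee_pos: [0.4625, 0.3254, 0.2049]
ee_rot: [-0.001, 0.985, 0.173, 0.003]
ft_force: [1.7, 0.3, -0.6]
opening: 0.288
gripper_force: 61.1
```

```bash
python3 - <<'E'
from h import *
delta([.5605,.0595,.19],np.radians(20))
E
```

```text
roll -0.03 dxyz mm [  1.1 283.4  14.9] now [0.4625 0.3254 0.2049] yaw 0.3490658503988659 t 12.65 F [ 1.6587  0.2558 -0.6092] open 0.28844224073245994 61.13917350769043
```

Request:
move_arm:
  increments:
    - [1, 0, 20, 0, 0]
    - [1, 0, 38, 0, 0]
    - [1, 0, 38, 0, 0]
    - [1, 0, 38, 0, 0]
    - [1, 0, 38, 0, 0]

```text
t: 13.15
ee_pos: [0.5192, 0.1615, 0.1992]
ee_rot: [-0.0, 0.985, 0.174, -0.001]
ft_force: [0.3, 0.4, -1.0]
opening: 0.289
gripper_force: 61.2
```

Request:
move_arm:
  increments:
    - [1, 0, 38, 2, 0]
    - [1, 0, 35, 4, 0]
    - [1, 1, 24, 5, 0]
    - [1, 0, 14, 5, 0]
    - [1, 0, 0, 0, 0]

```text
t: 13.65
ee_pos: [0.5578, 0.0578, 0.1825]
ee_rot: [-0.0, 0.985, 0.172, -0.002]
ft_force: [-1.1, 0.6, -0.8]
opening: 0.287
gripper_force: 61.1
```

```bash
python3 - <<'E'
from h import *
delta([.5605,.0595,.175],np.radians(20))
T=cam("top");S=cam("side")
for f,n in((T,"top"),(S,"side")):
  for q,z in(("pin_tip",.11),("eye",.071),("pin_handle",.2)):
    d=r.place_of(n,q)
    if d: print(n,q,d[0]["uv"],round(d[0]["confidence"],2),atz(f,d[0]["uv"],z))
o=np.zeros((600,800,3),np.uint8);o[:,:400]=cv2.resize(S["image"][140:260,190:270,::-1],(400,600),interpolation=cv2.INTER_CUBIC)
o[:,400:]=cv2.resize(T["image"][120:240,190:270,::-1],(400,600),interpolation=cv2.INTER_CUBIC)
s=r.sense();tip=s["ee_pos"]+[0,0,-.0755]
print("proj tip S",(proj(S,tip)-[190,140])*5,"T",(proj(T,tip)-[190,120])*5,"eye S",(proj(S,[.5607,.0604,.071])-[190,140])*5)
cv2.imwrite("pics/s5.png",o)
E
```

```text
roll -0.17 dxyz mm [ 3.1 -0.7  7.5] now [0.5578 0.0578 0.1825] yaw 0.3490658503988659 t 13.65 F [-1.073   0.6384 -0.8282] open 0.2866781914597012 61.124879121780396
top pin_tip [133.4, 228.1] 0.34 [0.4602 0.2835 0.11  ]
top pin_handle [251.9, 144.8] 0.4 [0.655  0.0006 0.2   ]
side pin_tip [239.4, 206.6] 0.66 [0.5606 0.0563 0.11  ]
side eye [237.5, 216.1] 0.71 [0.5687 0.053  0.071 ]
side pin_handle [238.3, 179.9] 0.62 [0.5572 0.0615 0.2   ]
proj tip S [[248.4649 340.2747]] T [[180.7192 352.09  ]] eye S [[246.7019 394.9919]]
```

View pics/s5.png

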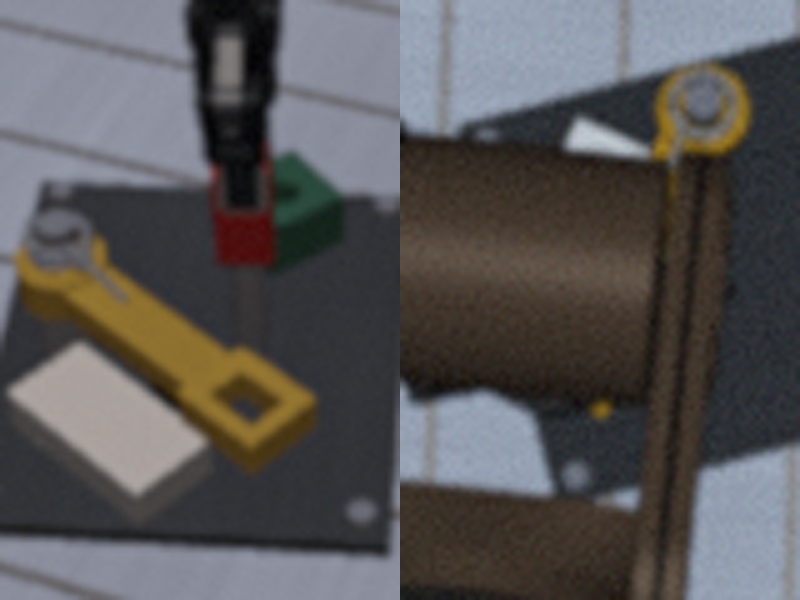

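In the side view the pin shank runs down at pic x≈248, in line with the eye hole (centre ≈(249,398)), and the predicted tip matches. The arm hides the top view. I'll lower in two stages and watch the force.

Request:
move_arm:
  increments:
    - [1, 0, 0, 0, 0]
    - [1, 0, 0, 5, 0]
    - [1, 0, 0, 5, 0]
    - [1, 0, 0, 0, 0]
    - [1, 0, 0, 0, 0]

```text
t: 14.55
ee_pos: [0.5583, 0.0588, 0.1738]
ee_rot: [-0.0, 0.985, 0.173, -0.0]
ft_force: [0.1, -0.9, -1.4]
opening: 0.29
gripper_force: 61.1
```

```bash
python3 - <<'E'
from h import *
delta([.560,.0605,.1315],np.radians(20))
S=cam("side");s=r.sense();tip=s["ee_pos"]+[0,0,-.0755]
print(atz(S,(190+249/5,140+398/5),.071), "tip",(proj(S,tip)-[205,170])*12)
delta([.560,.0605,.1315],np.radians(20))
im=S["image"][170:230,205:265,::-1].astype(float)*1.8
cv2.imwrite("pics/s6.png",cv2.resize(np.clip(im,0,255).astype(np.uint8),(600,600),interpolation=cv2.INTER_CUBIC))
E
```

```text
roll -0.05 dxyz mm [ 2.2 -1.  42.3] now [0.5583 0.0588 0.1738] yaw 0.3490658503988659 t 14.55 F [ 0.0665 -0.9248 -1.3531] open 0.290444219265271 61.1233913898468
[0.5589 0.0619 0.071 ] tip [[419.9511 490.6043]]
roll -0.04 dxyz mm [ 2.  -1.  42.6] now [0.5585 0.0589 0.1741] yaw 0.3490658503988659 t 14.6 F [ 0.6182  0.4745 -0.6918] open 0.29205092258537924 61.12369179725647
```

View pics/s6.png

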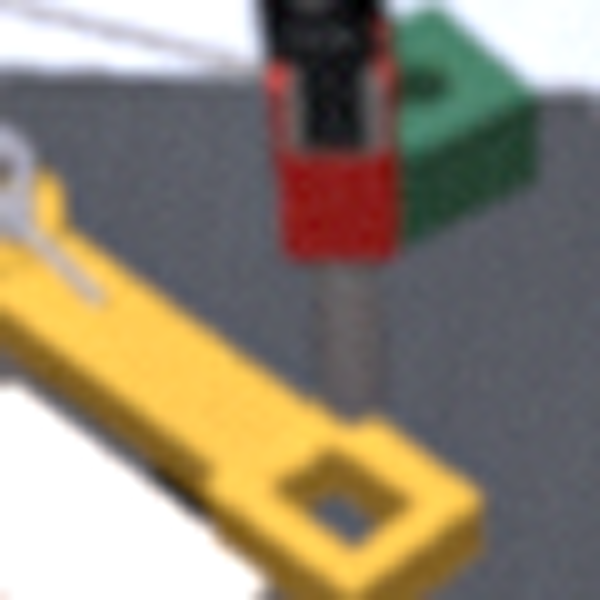

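The shank ends at pic ≈(349,408), where it was predicted, and the hole centre is ≈(344,498). Correcting by about 2 mm and going in.

Request:
move_arm:
  increments:
    - [1, 1.5, -1.7, 5, 0]
    - [1, 0, 0, 10, 0]
    - [1, 0, 0, 10, 0]
    - [1, 0, 0, 5, 0]
    - [1, 0, 0, 0, 0]

```text
t: 15.1
ee_pos: [0.5583, 0.061, 0.1425]
ee_rot: [-0.0, 0.985, 0.173, -0.002]
ft_force: [0.6, 0.3, -1.6]
opening: 0.285
gripper_force: 61.1
```

Request:
move_arm:
  increments:
    - [1, 0, 0, 5, 0]
    - [1, 0, 0, 5, 0]
    - [1, 0, 0, 2, 0]
    - [1, 0, 0, 0, 0]
    - [1, 0, 0, 0, 0]

```text
t: 15.6
ee_pos: [0.5595, 0.061, 0.1325]
ee_rot: [0.0, 0.985, 0.173, 0.0]
ft_force: [-1.0, 0.7, -1.3]
opening: 0.284
gripper_force: 61.1
```

```bash
python3 - <<'E'
from h import *
delta([.5595,.061,.1315],np.radians(20))
c=np.array([.689,.0044]);s=r.sense();p0=s["ee_pos"][:2]
print("rad",np.linalg.norm(p0-c),"ang",np.arctan2(*(p0-c)[::-1])%6.283)
a=np.radians(20);ex=np.array([np.cos(a),np.sin(a)]);ey=np.array([np.sin(a),-np.cos(a)])
end=4.1306;q=p0.copy()
for th in np.linspace(2.7306,end,11)[1:]:
    n=c+.14*np.array([np.cos(th),np.sin(th)]);d=n-q;q=n;print(np.round([d@ex*1e3,d@ey*1e3],1),n)
E
```

```text
roll -0.04 dxyz mm [ 0. -0.  1.] now [0.5595 0.061  0.1325] yaw 0.3490658503988659 t 15.6 F [-0.9597  0.6638 -1.2836] open 0.28431895792225154 61.12317681312561
rad 0.1413501723683605 ang 2.7298277874541825
[-11.6  16.1] [0.5541 0.0419]
[-10.2  16.7] [0.5502 0.0227]
[-7.8 18. ] [0.549  0.0031]
[-5.2 18.9] [ 0.5506 -0.0164]
[-2.5 19.4] [ 0.5548 -0.0355]
[ 0.2 19.6] [ 0.5617 -0.0538]
[ 2.9 19.4] [ 0.5711 -0.071 ]
[ 5.6 18.8] [ 0.5827 -0.0868]
[ 8.2 17.8] [ 0.5965 -0.1007]
[10.6 16.5] [ 0.6121 -0.1126]
```

No contact force with the tip 14 mm deep, so the pin is in the eye. Swinging along the arc.

Request:
move_arm:
  increments:
    - [1, -5, 8, 0, 0]
    - [1, -5.5, 8.1, 0, 0]
    - [1, -5.3, 8.3, 0, 0]
    - [1, -4.9, 8.4, 0, 0]
    - [1, -4.2, 8.9, 0, 0]

```text
t: 16.1
ee_pos: [0.5506, 0.0125, 0.1326]
ee_rot: [-0.0, 0.985, 0.173, 0.001]
ft_force: [2.0, 3.6, -1.0]
opening: 0.288
gripper_force: 61.1
```

Request:
move_arm:
  increments:
    - [1, -3.6, 9.1, 0, 0]
    - [1, -2.9, 9.4, 0, 0]
    - [1, -2.3, 9.5, 0, 0]
    - [1, -1.6, 9.7, 0, 0]
    - [1, -0.9, 9.7, 0, 0]

```text
t: 16.6
ee_pos: [0.5558, -0.0356, 0.1323]
ee_rot: [-0.0, 0.985, 0.173, -0.0]
ft_force: [0.8, 4.7, -0.5]
opening: 0.288
gripper_force: 61.2
```

```bash
python3 - <<'E'
from h import *
delta([.5548,-.0355,.132],np.radians(20))
S=cam("side")
cv2.imwrite("pics/s7.png",cv2.resize(S["image"][140:250,180:290,::-1],(600,600),interpolation=cv2.INTER_CUBIC))
E
```

```text
roll -0.05 dxyz mm [-0.9 -0.4  0.3] now [ 0.5558 -0.0356  0.1323] yaw 0.3490658503988659 t 16.6 F [ 0.7517  4.7219 -0.5081] open 0.28802089480621446 61.20316565036774
```

View pics/s7.png

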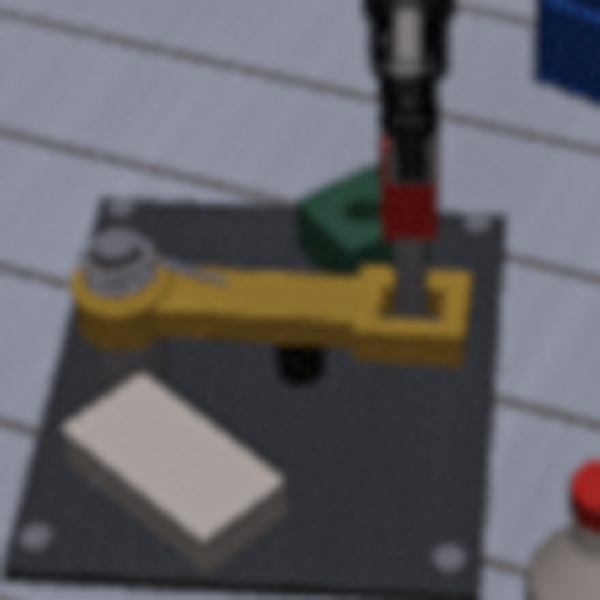

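The pin sits in the eye and the arm has turned about halfway (eye at pic (415,300)). Continuing to the lock.

Request:
move_arm:
  increments:
    - [1, -0.3, 9.8, 0, 0]
    - [1, 0.4, 9.8, 0, 0]
    - [1, 1.1, 9.7, 0, 0]
    - [1, 1.8, 9.7, 0, 0]
    - [1, 2.5, 9.5, 0, 0]

```text
t: 17.15
ee_pos: [0.5768, -0.0789, 0.1318]
ee_rot: [-0.001, 0.985, 0.173, -0.001]
ft_force: [0.1, 5.6, 0.3]
opening: 0.289
gripper_force: 61.2
```

Request:
move_arm:
  increments:
    - [1, 3.1, 9.3, 0, 0]
    - [1, 3.8, 9.0, 0, 0]
    - [1, 4.4, 8.8, 0, 0]
    - [1, 5.0, 8.4, 0, 0]
    - [1, 5.6, 8.1, 0, 0]

```text
t: 17.65
ee_pos: [0.611, -0.112, 0.131]
ee_rot: [-0.002, 0.985, 0.173, -0.003]
ft_force: [-2.2, 5.0, 0.4]
opening: 0.287
gripper_force: 61.3
```

```bash
python3 - <<'E'
from h import *
S=cam("side")
L=[atz(S,u,.047) for u in((246.65,178.0),(247.5,178.2))];print(L)
s=r.sense();print(proj(S,s["ee_pos"]-[0,0,.0755]))
delta([.6125,-.113,.132],np.radians(20))
E
```

```text
[array([ 0.6113, -0.1114,  0.047 ]), array([ 0.6088, -0.1115,  0.047 ])]
[[246.5624 175.2272]]
roll -0.04 dxyz mm [ 0.5  0.  -0.9] now [ 0.612  -0.1132  0.1311] yaw 0.3490658503988659 t 17.7 F [-1.7398  4.0446 -0.3916] open 0.28427709597093337 61.166083216667175
```

Request:
move_arm:
  increments:
    - [1, 0, 0, 0, 0]
    - [1, 0, 0, 5, 0]
    - [1, 0, 0, 5, 0]
    - [1, 0, 0, 4, 0]
    - [1, 0, 0, 0, 0]

```text
t: 18.2
ee_pos: [0.6121, -0.1125, 0.1172]
ee_rot: [0.0, 0.985, 0.173, -0.001]
ft_force: [-2.5, 1.8, -1.3]
opening: 0.29
gripper_force: 61.1
```

```bash
python3 - <<'E'
from h import *
delta([.612,-.113,.0875],np.radians(20));print(r.sense()["wrist_torque"])
E
```

```text
roll -0.02 dxyz mm [-0.3  0.5 29.7] now [ 0.6121 -0.1125  0.1172] yaw 0.3490658503988659 t 18.2 F [-2.4514  1.803  -1.2825] open 0.289960821843562 61.09271764755249
[0.4473 0.7875 0.0073]
```

The tip is in the mouth with no resistance. Pushing on.

Request:
move_arm:
  increments:
    - [1, 0, 0, 5, 0]
    - [1, 0, 0, 4, 0]
    - [1, 0, 0, 3, 0]
    - [1, 0, 0, 0, 0]
    - [1, 0, 0, 0, 0]

```text
t: 18.7
ee_pos: [0.6124, -0.112, 0.1055]
ee_rot: [-0.0, 0.985, 0.173, -0.001]
ft_force: [-3.8, 2.4, -1.0]
opening: 0.29
gripper_force: 61.2
```

```bash
python3 - <<'E'
from h import *
delta([.612,-.113,.0875],np.radians(20));print(r.sense()["wrist_torque"])
E
```

```text
roll -0.04 dxyz mm [-0.7  0.8 18. ] now [ 0.6124 -0.112   0.1055] yaw 0.3490658503988659 t 18.7 F [-3.7587  2.3791 -0.9984] open 0.2895496688292072 61.21965229511261
[ 0.664   0.8077 -0.0119]
```

Request:
move_arm:
  increments:
    - [1, 0, 0, 5, 0]
    - [1, 0, 0, 4, 0]
    - [1, 0, 0, 3, 0]
    - [1, 0, 0, 2, 0]
    - [1, 0, 0, 0, 0]

```text
t: 19.2
ee_pos: [0.6127, -0.1122, 0.0918]
ee_rot: [-0.0, 0.985, 0.173, -0.0]
ft_force: [-3.7, 3.1, -0.2]
opening: 0.286
gripper_force: 61.4
```

Request:
move_arm:
  increments:
    - [1, 0, 0, 2, 0]
    - [1, 0, 0, 2, 0]
    - [1, 0, 0, 1, 0]
    - [1, 0, 0, 0, 0]
    - [1, 0, 0, 0, 0]

```text
t: 19.7
ee_pos: [0.6136, -0.1125, 0.0895]
ee_rot: [0.0, 0.985, 0.173, 0.0]
ft_force: [-6.2, 2.3, 8.5]
opening: 0.289
gripper_force: 62.4
```

Request:
move_arm:
  increments:
    - [1, -0.5, 0, 2, 0]
    - [1, 0, 0, 0, 0]
    - [1, 0, 0, 0, 0]
    - [1, 0, 0, -2, 0]
    - [1, 0, 0, 0, 0]

```text
t: 20.2
ee_pos: [0.6134, -0.1124, 0.0894]
ee_rot: [0.0, 0.985, 0.173, 0.001]
ft_force: [-5.9, 4.5, 8.8]
opening: 0.288
gripper_force: 62.2
```

Request:
move_arm:
  increments:
    - [0.2, 0, 0, 0, 0]
    - [-0.3, 0, 0, 0, 0]
    - [-0.3, 0, 0, 0, 0]
    - [-0.3, 0, 0, 0, 0]
    - [-0.3, 0, 0, -3, 0]

```text
t: 20.7
ee_pos: [0.6123, -0.1127, 0.0898]
ee_rot: [-0.0, 0.985, 0.173, -0.0]
ft_force: [0.2, 0.1, -0.1]
opening: 0.652
gripper_force: 0.0
```

Request:
move_arm:
  increments:
    - [-0.3, 0, 0, -15, 0]
    - [-0.3, 0, 0, -30, 0]
    - [-0.3, 0, 0, -40, 0]
    - [-0.3, 0, 0, -40, 0]
    - [-0.3, 0, 0, 0, 0]

```text
t: 21.2
ee_pos: [0.6166, -0.1139, 0.2254]
ee_rot: [0.004, 0.985, 0.173, 0.007]
ft_force: [0.8, -0.3, 0.9]
opening: 0.65
gripper_force: 0.0
```

```bash
python3 - <<'E'
from h import *
delta([.612,-.113,.2],np.radians(20))
S=cam("side")
for q,z in(("pin_handle",.1025),("pin_tip",.012),("eye",.071),("lock",.047)):
    d=r.place_of("side",q)
    if d: print(q,d[0]["uv"],round(d[0]["confidence"],2),atz(S,d[0]["uv"],z))
h=np.array([[.612,-.113,z] for z in(.130,.1025,.075)]);print("exp handle top/mid/bottom",proj(S,h))
im=S["image"].astype(int);m=(im[...,0]>90)&(im[...,1]<60)&(im[...,2]<70);m[:100]=0;m[200:]=0;m[:,280:]=0
ys,xs=np.where(m);print("red",len(xs),xs.min(),xs.max(),ys.min(),ys.max(),xs.mean(),ys.mean())
e=[[.6121,-.1126,.071]];print("exp eye",proj(S,e))
E
```

```text
roll -0.03 dxyz mm [-4.  -2.4 25.4] now [ 0.6166 -0.1139  0.2254] yaw 0.3490658503988659 t 21.2 F [ 0.8148 -0.2596  0.9349] open 0.6502951498913503 0.0
pin_handle [247.9, 163.9] 0.77 [ 0.6045 -0.1075  0.1025]
eye [247.6, 171.5] 0.7 [ 0.6081 -0.1123  0.071 ]
lock [245.5, 177.1] 0.61 [ 0.6158 -0.1139  0.047 ]
exp handle top/mid/bottom [[245.7829 153.9918]
 [246.0766 162.0865]
 [246.3602 169.9062]]
red 50 242 250 153 158 245.68 155.58
exp eye [[246.3125 171.1019]]
```

Request:
move_arm:
  increments:
    - [-0.3, 0, 0, 0, 0]
    - [-0.3, 0, 0, 0, 0]
    - [-0.3, 0, 0, 0, 0]
    - [-0.3, 0, 0, 0, 0]
    - [-0.3, 0, 0, 0, 0]

```text
t: 21.95
ee_pos: [0.6125, -0.1125, 0.2152]
ee_rot: [-0.0, 0.985, 0.173, -0.0]
ft_force: [0.3, 0.3, -0.2]
opening: 0.644
gripper_force: 0.0
```

```bash
python3 -c "
from h import *
print(r.finish_job())"
```

```text
the job is handed in; nothing more can be done
None
```

I handed the job in at about 22 s, with no verdict returned: the offcut stands in the scrap bin, and the red pin was pushed about 33 mm into the 35 mm lock hole until it met resistance, with the arm swung back onto it.

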